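# Turn the humidifier's skewed cap until it drops home

### The job

The grey cap on the round humidifier has been put on skewed and stands proud of its collar. Without lifting it out, turn it by its bar on its seat until its beak points at the small raised mark on the humidifier's shoulder and the hidden keys drop in, so that the cap lies flat on the collar, then let go. Leave the lid of the square steriliser and the mug where they are.

Things in the scene. Friction and masses are not known exactly. Their poses are not given: they have to be found in the camera images.
- cap_grip (a point): Loose grey cap, 90 g, axis point in its bar. Flange 100 mm wide, 5 thick; bar 66 long, 14 wide, 34 high; beak at the bar's +x end. Point: 22 mm over the flange top, 12 below the bar's top. x: to the beak; y: across the bar (pinch); z up. Below: 75 mm plug 16 deep, 3 hidden keys. Starts 8 mm proud, 30-63 deg counter-clockwise (from above) of home; turned back, +/-8 deg, it can sink 8 mm.
- seat (a point): Firm round white humidifier, 150 mm wide (foot 160), 130 high: centre of the cap's seat, at its top collar, 130 mm above the table. x points to the raised grey mark (10 x 8 mm, 6 high, 70 mm out; a grey gauge strip runs down below it), z up. Cap home: its x along this x, cap_grip 27 mm above this point (35 at the start).
- tub_lid_grip (a point): Bystander: loose flat square lid (156 mm), already home, of the square white steriliser tub (144 mm, 92 high). The point is inside its bar grip (66 x 14 mm, 30 high, along x), 12 mm below the bar's top, 116 mm above the table. Leave it.
- mug: Bystander: grey ceramic mug, 80 mm across, 92 mm high, handle at its +y side; origin at the centre of its underside. Leave it.
There are look-alikes about, which are no part of the job. Leave any red or turquoise look-alike of the part that bears seat alone.

How it is judged:
At the end, for the whole second after the job is handed in: The cap lies home on the humidifier: its flange within 2.5 mm of the collar, centred within 10 mm, upright within 3 degrees, its beak within 17 degrees of the mark; nothing is held (z of cap_grip in the frame of seat below 0.0295 m and horizontal distance between cap_grip and seat below 0.01 m and angle between the x axis of cap_grip and the x axis of seat, either way round below 0.3 rad and angle between cap_grip's own z axis and vertical below 0.06 rad); the robot touches nothing.
It fails at once if the cap is lifted out of its seat (raised more than 10 mm above where it started) (z of cap_grip in the frame of seat above 0.045 m).
It fails at once if the steriliser's lid is shifted by more than 15 mm (distance of tub_lid_grip from where it was at the start of the episode above 0.015 m).
It fails at once if the mug is shifted by more than 30 mm (distance of mug from where it was at the start of the episode above 0.03 m).
It also fails if it takes over 35 s, if anything falls off the work surface, if the arm or the gripper's body presses on something with over 40 N, if the wrist force passes 120 N, or if a joint passes its speed limit or range.

### The arm

A 6-joint arm with a two-finger parallel gripper is mounted at the origin on the work surface. World frame = base frame: x ahead of the robot, y to its left, z up, the work surface at z = 0. Lengths are in m, angles in rad, forces in N, time in s.
With the tool pointing down it reaches from about 0.375 to 0.925 m from the base axis. Payload 5.7 kg.
Tool frame: the origin (TCP) lies at the very end of the fingers, on their centre line; the grasp point (between the pads) lies 19 mm behind it; z points along the fingers, y is the line along which they close (so a half turn about z gives the same grasp; the last joint's range is limited). The gripper opens to 88 mm and grips with 3 to 60 N. Pads are 20 mm wide; open, the fingers measure 115 mm over their backs; the gripper's body (75 mm by 178 mm) begins 61 mm behind the grasp point.
Start: joints at [-1.411, 0.359, 1.51, -0, 1.272, -0.115], TCP at [0.163, -0.577, 0.191] pointing down, gripper open.
Joint ranges: [-2.97, 2.97], [-1.01, 2.36], [0.21, 2.38], [-0.96, 4.11], [0.2, 2.71], [-2.98, 2.98]. Speed limits (rad/s): [2.39, 2.39, 3.14, 3.14, 3.14, 3.14].

### API

Orientations are given as a unit quaternion [x, y, z, w].
In Python, from plant import * gives the robot as it stands.
- The arm moves only by the tool send_rows, never from a script. Its argument "commands" is one flat list of numbers, 4 for each row, row after row: the shift along the tool's x, y, z in cm, then the turn about the tool's z in rad. A call has exactly 8 rows; each row is the pose to reach, as a shift and turn from the pose commanded when the call began, along the tool's axes at that moment; what a row does not reach only later rows make up. A row lasts 1/10 s, in which the tool goes at most 50 mm and 8.59 degrees, less where a joint would pass 70% of its speed; a pose out of reach is approached as far as the arm can. A call with a gripper value outside its range is refused whole. "hand" is the closure, from -1 (fully open) to 1 (shut), set as the call begins (left out, the last holds). The fingers move at their own pace and stop on an object; "squeeze" is the grip in N (left out, the last holds). Time passes only in rows, so rows that repeat a pose let the fingers close, or fill a call up. It gives the time, the measured TCP pose, the force and the opening at its end, in the units of the state.
- observe(): the state, without advancing time (a new reading comes with each control period).
- get_image(name): name is "scene" or "side" or "wrist"; returns a dict with "image" (400x640x3 uint8, red, green, blue), "fx", "fy", "cx", "cy" (pixels), "distortion" ([k1, k2, p1, p2, k3] as OpenCV has them; the pictures are not rectified), "view" (4x4, takes a point from world to camera coordinates); the wrist camera has in their place "hand_eye" (4x4, takes a point from camera to tool coordinates, whose origin is the TCP and whose axes are the flange's). Camera axes: x right, y up, looking along -z (the intrinsics and any distortion apply to the point x, -y, -z); pixel columns grow to the right and rows downward; lengths in m; the calibration is good to about 2 mm. A picture is of the moment at which its call begins: read the wrist's pose just before it. There is no depth.
- sign_off(): hands the job in, once; it reports no verdict.
The state is a dict: "clock": time; "q": joint angles; "joint_velocities": joint speeds; "tau": joint torques, N m; "ee_pos": TCP position; "orientation": TCP orientation; "wrist_force": force on the tool from outside, world axes, zero at the start; "wrist_torque": the same for the moment, N m; "width": finger opening in m.
Only numpy, scipy, OpenCV 4.12 (cv2) and the standard library are available. Lean on these libraries where they do the work, as an engineer would, in place of code of your own. Each camera call takes 0.05 s, during which the arm holds its last target. There are 200 camera calls.

## Working session

There is one attempt and no reset: what is moved stays moved. The work goes in short steps, Python scripts to look and compute and a tool call to move; the robot and the scene stay as the last step left them, time stands still between calls to the robot, and variables do not carry over. Pictures are saved under pics/ and viewed, on a budget of 10 in all, crops included, one or two more only if the job needs it, and the job is handed in when it is done.

Besides the shell and the picture viewer there is one more tool, called after ">>>" as name(argument=value, ...), one argument or row to a line, values as JSON. send_rows: Moves the arm, as the interface text tells. Its arguments: {"type":"object","properties":{"commands":{"type":"array"},"hand":{"type":"number"},"squeeze":{"type":"number"}},"required":["commands"]}

```bash
mkdir -p pics; cat > h.py <<'E'
from plant import *
import numpy as np, cv2, pickle
def snap(n,tag):
    s=observe(); g=get_image(n); cv2.imwrite(f'pics/{tag}.png',g['image'][:,:,::-1]); pickle.dump((s,g),open(f'pics/{tag}.pkl','wb')); return s,g
def load(tag): return pickle.load(open(f'pics/{tag}.pkl','rb'))
def c2w(s,g):
    if 'view' in g: return np.linalg.inv(np.array(g['view']))
    from scipy.spatial.transform import Rotation as R
    T=np.eye(4);T[:3,:3]=R.from_quat(s['orientation']).as_matrix();T[:3,3]=s['ee_pos'];return T@np.array(g['hand_eye'])
def K(g): return np.array([[g['fx'],0,g['cx']],[0,g['fy'],g['cy']],[0,0,1.]]),np.array(g['distortion'],float)
def ray(tag,px,z):
    s,g=load(tag);M=c2w(s,g);k,d=K(g)
    u=cv2.undistortPoints(np.array([[px]],float),k,d)[0,0]
    v=M[:3,:3]@np.array([u[0],-u[1],-1]);o=M[:3,3]
    return o+v*(z-o[2])/v[2]
def proj(tag,P):
    s,g=load(tag);M=np.linalg.inv(c2w(s,g));k,d=K(g);P=np.atleast_2d(P)
    c=P@M[:3,:3].T+M[:3,3]; c=c*[1,-1,-1]
    return cv2.projectPoints(c,np.zeros(3),np.zeros(3),k,d)[0][:,0]
E
python3 - <<'E'
from h import *
s,g=snap('scene','s0');snap('side','d0')
a=cv2.imread('pics/s0.png');b=cv2.imread('pics/d0.png')
cv2.imwrite('pics/both.png',cv2.resize(np.vstack([a,b]),None,fx=.75,fy=.75))
print(s)
E
```

```text
{'clock': 0.0, 'q': array([-1.41108793e+00,  3.59478289e-01,  1.51140984e+00, -8.09864911e-06,
        1.27246663e+00, -1.15088633e-01]), 'joint_velocities': array([ 0.00309205,  0.00206096,  0.00034382,  0.0002451 ,  0.00088463,
       -0.00134216]), 'tau': array([-1.70977717e-03, -5.15386355e+01, -2.70723671e+01,  6.74295961e-02,
        3.49365582e-02, -1.28193406e-04]), 'ee_pos': array([ 0.16269142, -0.57677148,  0.19053412]), 'orientation': array([ 9.90575116e-01,  1.36967743e-01, -2.35229735e-05, -8.80745991e-04]), 'wrist_force': array([-0.43345154,  0.6360098 , -0.64884827]), 'wrist_torque': array([-0.02217476,  0.01278742, -0.00203758]), 'width': 0.08757098637133728}
```

View pics/both.png

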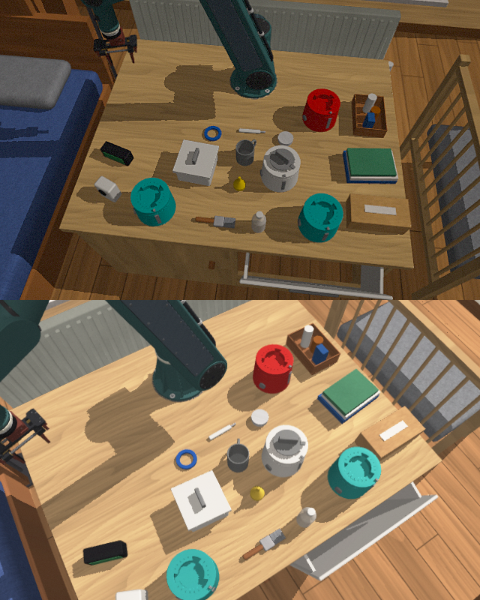

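The white humidifier is at about (375,220) in the scene view and (381,200) in the side view, with the steriliser and mug beside it. The red and turquoise ones are the look-alikes. I'll enlarge it next.

```bash
python3 - <<'E'
from h import *
a=cv2.imread('pics/s0.png')[185:260,335:415];b=cv2.imread('pics/d0.png')[155:245,335:425]
cv2.imwrite('pics/c.png',np.hstack([cv2.resize(a,(400,375),interpolation=2),cv2.resize(b,(375,375),interpolation=2)]))
# coarse: ray at collar height
print(ray('s0',(375,215),.135),ray('d0',(383,193),.135))
E
```

```text
[0.5367452  0.16363287 0.135     ] [0.53667983 0.15946661 0.135     ]
```

View pics/c.png

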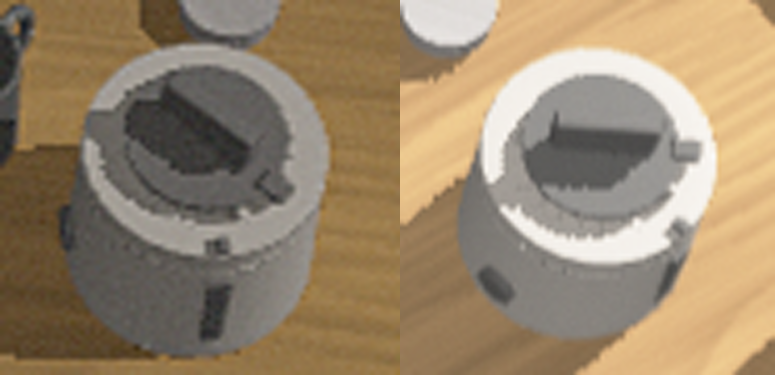

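```bash
python3 - <<'E'
from h import *
S=lambda x,y:(335+x/5,185+y/5); D=lambda x,y:(335+(x-400)/4.1667,155+y/4.1667)
c=[ray('s0',S(206,152),.128),ray('d0',D(600,156),.128)]
m=[ray('s0',S(217,243),.132),ray('d0',D(681,230),.132)]
for zb in(.14,.15):
  b=[ray('s0',S(276,184),zb),ray('d0',D(686,150),zb)]
  print('beak',b)
print(c,m)
cc=np.mean(c,0);print(cc,[np.degrees(np.arctan2(*(p-cc)[[1,0]])) for p in m+b],[np.linalg.norm((p-cc)[:2]) for p in m+b])
E
```

```text
beak [array([0.55789176, 0.20974369, 0.14      ]), array([0.56127031, 0.2071058 , 0.14      ])]
beak [array([0.56361413, 0.20884925, 0.15      ]), array([0.56404878, 0.20284148, 0.15      ])]
[array([0.53362775, 0.167708  , 0.128     ]), array([0.53325472, 0.16305196, 0.128     ])] [array([0.59716099, 0.17748463, 0.132     ]), array([0.60175587, 0.17601889, 0.132     ])]
[0.53344124 0.16537998 0.128     ] [np.float64(10.756144826472063), np.float64(8.851799359599703), np.float64(55.23471520913015), np.float64(50.74980644647677)] [np.float64(0.06485929873825694), np.float64(0.06913808787357427), np.float64(0.05291484664124586), np.float64(0.0483754622247076)]
```

```bash
cat >> h.py <<'E'
def go(*wps):
    s=observe();x,y,z,w=s['orientation'];yaw=2*np.arctan2(y,x);p=s['ee_pos'];c,n=np.cos(yaw),np.sin(yaw)
    print('yaw',np.degrees(yaw).round(2),'p',p.round(4),'F',s['wrist_force'].round(1),'w',round(s['width'],4),'t',s['clock'],'q6',s['q'][5])
    for X,Y,Z,A in wps:
        d=np.array([X,Y,Z])-p; print(np.round([100*(c*d[0]+n*d[1]),100*(n*d[0]-c*d[1]),-100*d[2],((yaw-np.radians(A)+np.pi)%(2*np.pi)-np.pi)],3))
E
python3 -c "
from h import *
go((.3,-.5,.29,20),(.47,-.25,.29,30),(.533,.165,.29,54))"
```

```text
yaw 15.75 p [ 0.1627 -0.5768  0.1906] F [-0.2 -0.  -0. ] w 0.0881 t 0.1 q6 -0.11510679890774994
[15.298 -3.666 -9.939 -0.074]
[ 38.445 -23.114  -9.939  -0.249]
[ 55.771 -61.347  -9.939  -0.668]
```

>>> send_rows(
  commands=[5,-1,-4,-0.03,10,-2,-8,-0.06,14,-4,-10,-0.08,18,-7,-10,-0.1,22,-10,-10,-0.15,26,-13,-10,-0.18,30,-16,-10,-0.2,34,-19.5,-10,-0.25],
  hand=-1,
)

```text
clock: 0.9
ee_pos: [0.4226, -0.3183, 0.2911]
orientation: [0.966, 0.26, 0.0, -0.0]
wrist_force: [0.8, -0.1, -0.2]
width: 0.0876
```

```bash
python3 -c "
from h import *
go((.47,-.2,.29,30),(.533,.165,.29,54))"
```

```text
yaw 30.13 p [ 0.4226 -0.3183  0.2911] F [ 0.8 -0.1 -0.2] w 0.0876 t 0.9 q6 0.26861357089702415
[ 1.0038e+01 -7.8490e+00  1.1200e-01  2.0000e-03]
[ 33.809 -36.255   0.112  -0.417]
```

>>> send_rows(
  commands=[3,-4,0,-0.05,7,-8,0,-0.1,11,-12,0,-0.15,15,-16,0,-0.2,19,-20,0,-0.25,23,-24,0,-0.3,27,-28.5,0,-0.35,30,-32,0,-0.42],
)

```text
clock: 1.7
ee_pos: [0.513, 0.0709, 0.2911]
orientation: [0.89, 0.456, -0.0, -0.0]
wrist_force: [0.7, -0.6, 0.4]
width: 0.0874
```

```bash
python3 -c "
from h import *
go((.533,.165,.29,54))"
```

```text
yaw 54.27 p [0.513  0.0709 0.2911] F [ 0.7 -0.6  0.4] w 0.0874 t 1.7 q6 0.6276198123679588
[ 8.806e+00 -3.866e+00  1.100e-01  5.000e-03]
```

>>> send_rows(
  commands=[3,-1.3,0,0,5.2,-2.3,0,0,5.2,-2.3,0,0,5.2,-2.3,0,0,5.2,-2.3,0,0,5.2,-2.3,0,0,5.2,-2.3,0,0,5.2,-2.3,0,0],
)

```text
clock: 2.5
ee_pos: [0.5249, 0.1238, 0.2914]
orientation: [0.891, 0.455, 0.0, -0.0]
wrist_force: [-0.0, -0.4, -0.6]
width: 0.0882
```

```bash
python3 -c "
from h import *
snap('wrist','w1')
go((.533,.165,.29,54))
print(proj('w1',[[.533,.165,.13],[.533,.165,.177],[.583,.165,.135],[.533,.215,.135]]))"
```

```text
yaw 54.08 p [0.5249 0.1239 0.2914] F [ 0.4 -0.  -0.5] w 0.0878 t 2.55 q6 0.7305771262279794
[ 3.800e+00 -1.753e+00  1.440e-01  1.000e-03]
[[300.36679788 140.31177466]
 [297.82628987 144.66052534]
 [339.73889807 111.66248177]
 [270.62479983 100.40912274]]
```

View pics/w1.png

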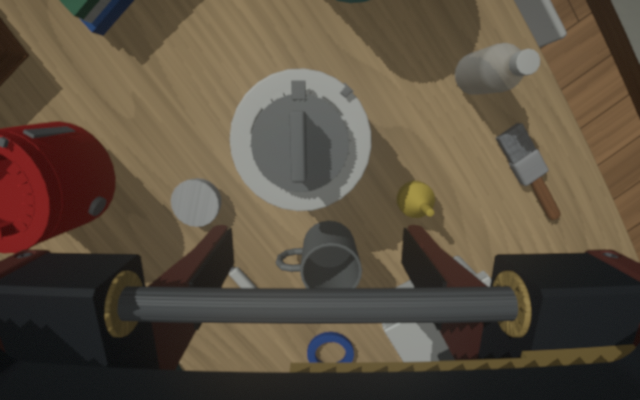

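The wrist view shows the body circle centred at (300,139), the bar top from (297,109) to (298,183), the beak at (299,88) and the mark at (348,92).

```bash
python3 -c "
from h import *
c=ray('w1',(300.5,139.5),.128);b0=ray('w1',(297,183),.177);b1=ray('w1',(298,109),.177);m=ray('w1',(348,92),.132);k=ray('w1',(299,88),.148)
a=lambda p,q:np.degrees(np.arctan2(*(q-p)[[1,0]]))
print(c,(b0+b1)/2,np.linalg.norm(b1-b0),'bar',a(b0,b1),'mark',a(c,m),np.linalg.norm((m-c)[:2]),'beak',a(c,k),np.linalg.norm((k-c)[:2]))
go((*c[:2],.2,54),(*c[:2],.149,54))
"
```

```text
[0.53343973 0.16552314 0.128     ] [0.5315296  0.16356732 0.177     ] 0.06743220676599221 bar 52.55427705074099 mark 8.731636603535822 0.06847938940071736 beak 54.00921710437401 0.05094064613734714
yaw 54.08 p [0.5249 0.1239 0.2914] F [ 0.4 -0.  -0.5] w 0.0878 t 2.55 q6 0.7305771262279794
[ 3.868e+00 -1.748e+00  9.144e+00  1.000e-03]
[ 3.8680e+00 -1.7480e+00  1.4244e+01  1.0000e-03]
```

>>> send_rows(
  commands=[2,-1,0,0,3.8,-1.8,2,0.015,3.8,-1.8,5,0.015,3.8,-1.8,8,0.015,3.8,-1.8,10,0.015,3.8,-1.8,11,0.015,3.8,-1.8,11,0.015,3.8,-1.8,11,0.015],
)

```text
clock: 3.35
ee_pos: [0.5333, 0.1658, 0.1822]
orientation: [0.894, 0.448, 0.001, 0.0]
wrist_force: [-0.2, 0.5, 0.8]
width: 0.0877
```

```bash
python3 -c "
from h import *
snap('wrist','w2')
go((.533,.165,.149,53.3))
"
```

```text
yaw 53.27 p [0.5336 0.1659 0.1826] F [-0.5  0.1 -0.1] w 0.0877 t 3.4 q6 0.8188859430334305
[-1.14e-01  6.00e-03  3.36e+00 -1.00e-03]
```

View pics/w2.png

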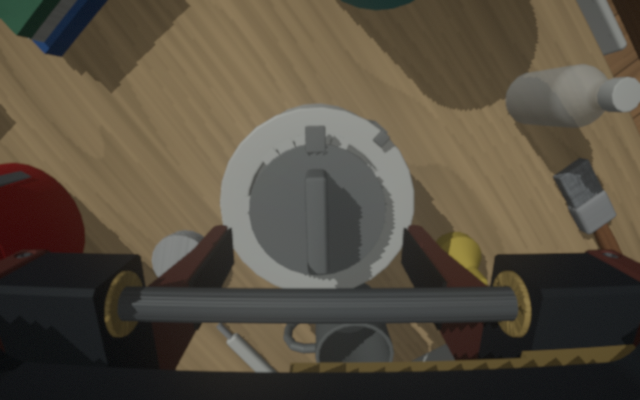

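The bar, at x≈316, is centred between the fingertips (228 and 410) and lines up with the tool. I'll descend and close.

>>> send_rows(
  commands=[-0.1,0,1,0,-0.1,0,2,0,-0.1,0,3,0,-0.1,0,3.3,0,-0.1,0,3.3,0,-0.1,0,3.3,0,-0.1,0,3.3,0,-0.1,0,3.3,0],
)

```text
clock: 4.2
ee_pos: [0.5323, 0.1651, 0.1487]
orientation: [0.894, 0.448, 0.0, 0.0]
wrist_force: [0.1, 0.4, 0.0]
width: 0.088
```

>>> send_rows(
  commands=[0,0,0,0,0,0,0,0,0,0,0,0,0,0,0,0,0,0,0,0,0,0,0,0,0,0,0,0,0,0,0,0],
  hand=1,
  squeeze=15,
)

```text
clock: 5.0
ee_pos: [0.532, 0.165, 0.1483]
orientation: [0.894, 0.448, 0.0, -0.0]
wrist_force: [-0.3, -0.0, -0.1]
width: 0.0273
```

Still closing.

>>> send_rows(
  commands=[0,0,0,0,0,0,0,0,0,0,0,0,0,0,0,0,0,0,0,0,0,0,0,0,0,0,0,0,0,0,0,0],
)

```text
clock: 5.8
ee_pos: [0.532, 0.1651, 0.1484]
orientation: [0.894, 0.448, 0.0, -0.0]
wrist_force: [-0.3, -0.4, 0.1]
width: 0.0004
```

The opening reads 0.4 mm, so the bar isn't between the fingers. I'll look from both the wrist and side cameras.

```bash
python3 -c "
from h import *
snap('wrist','w3');snap('scene','s3');snap('side','d3')
a=cv2.resize(cv2.imread('pics/w3.png'),(480,300))
f=lambda t,y,x:cv2.resize(cv2.imread('pics/%s.png'%t)[y:y+100,x:x+110],(330,300),interpolation=2)
cv2.imwrite('pics/v3.png',np.vstack([np.hstack([f('s3',160,320),f('d3',130,320)]),np.hstack([a,np.zeros((300,180,3),np.uint8)])]))
"
```

```text
(no output)
```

View pics/v3.png

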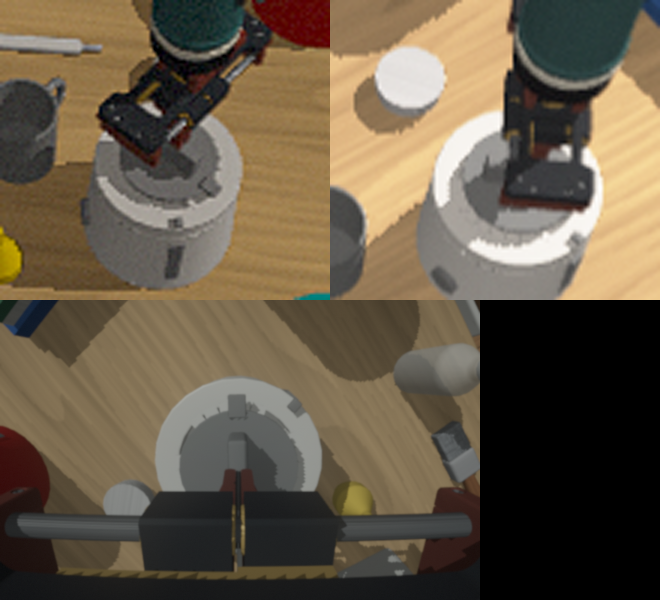

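```bash
python3 -c "
from h import *
P=[[.532,.165,.148],[.532,.165,.167],[.533,.165,.177]]
for t,o,f in(('s3',(320,160),3),('d3',(320,130),3)): print((proj(t,P)-o)*f)
print(proj('w3',P)*.75+[0,300])
print(observe())
a=cv2.imread('pics/w3.png')[80:290,210:430]
f=lambda t,y,x:cv2.resize(cv2.imread('pics/%s.png'%t)[y:y+50,x:x+50],(400,400),interpolation=2)
cv2.imwrite('pics/v4.png',np.hstack([f('s3',190,350),cv2.resize(a,(400,400))]))
"
```

```text
[[167.79835606 154.53122517]
 [169.5317023  144.80930818]
 [170.40134094 140.47780915]]
[[193.33665291 175.54130757]
 [196.59022581 166.12924493]
 [199.01684557 161.98135184]]
[[237.76124427 469.43264797]
 [237.73045262 477.94208609]
 [238.85511633 482.33314487]]
{'clock': 5.95, 'q': array([1.76721190e-01, 3.40864616e-01, 1.65622257e+00, 1.07976500e-04,
       1.14447108e+00, 8.17660279e-01]), 'joint_velocities': array([-5.00314989e-04, -6.91444426e-05,  1.29752107e-03, -9.69785747e-04,
       -1.08848405e-04, -1.37034946e-03]), 'tau': array([-5.39719749e-04, -4.80770481e+01, -2.48271060e+01,  5.57862804e-02,
       -4.23367589e-02, -2.27889524e-05]), 'ee_pos': array([0.53197904, 0.1650343 , 0.14834615]), 'orientation': array([ 8.93863580e-01,  4.48339043e-01,  3.04568724e-05, -4.22416051e-05]), 'wrist_force': array([-0.84656385,  0.8077584 , -0.06714588]), 'wrist_torque': array([-0.00437409, -0.00951578,  0.09754703]), 'width': 0.0004930666928980464}
```

View pics/v4.png

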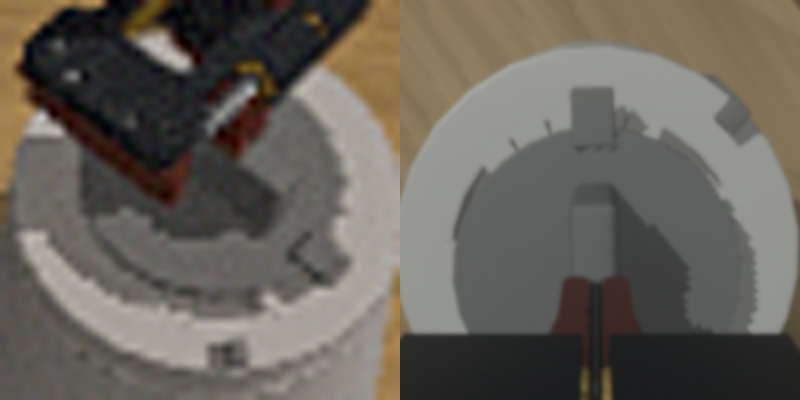

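```bash
python3 -c "
from h import *
from scipy.optimize import least_squares as L
def tri(d):
    r=L(lambda p:np.concatenate([proj(t,p)[0]-u for t,u in d.items()]),[.53,.165,.15]); return r.x.round(4),r.fun.round(1)
print('barfront top',tri(dict(w1=(297.5,109),w2=(316,170),w3=(317,193))))
print('beak mid',tri(dict(w1=(299,88),w2=(315.5,134),w3=(210+192*.55,80+105*.525))))
print('mark',tri(dict(w1=(348,92),w2=(385,138),w3=(210+335*.55,80+105*.525))))
print('mark sd',tri(dict(s0=(335+217/5,185+243/5),d0=(335+281/4.1667,155+230/4.1667))))
print('bodycentre',tri(dict(w1=(300.5,139.5),w2=(317,198))))
for t in('w1','w2','w3'):
  s,g=load(t);print(c2w(s,g)[:3,3],s['ee_pos'])
g=load('w1')[1];print(np.array(g['hand_eye']).round(3),g['distortion'])
"
```

```text
barfront top (array([0.552 , 0.1915, 0.1894]), array([-1.1, -1.2,  0.3,  7. ,  0.4, -5.1]))
beak mid (array([0.5633, 0.2082, 0.1301]), array([ 0. ,  0. , -0.3, -0. ,  0.3,  0. ]))
mark (array([0.6037, 0.1756, 0.119 ]), array([ 1.1, -0.5, -1.2, -2.1,  0.4,  2.2]))
mark sd (array([0.6014, 0.1758, 0.136 ]), array([-0.5,  0.6,  0.1, -0.7]))
bodycentre (array([0.5321, 0.1646, 0.1076]), array([ 0.4, -0.1, -0.3,  0.1]))
[0.56488071 0.17861573 0.48498838] [0.5248627  0.12378448 0.29143443]
[0.57387641 0.22005291 0.37578408] [0.53330403 0.1658383  0.18217087]
[0.57278179 0.21931149 0.34190899] [0.53199806 0.16505072 0.14835294]
[[ 0.001  0.969  0.248  0.068]
 [ 1.    -0.001  0.     0.   ]
 [ 0.     0.248 -0.969 -0.194]
 [ 0.     0.     0.     1.   ]] [-0.06624877  0.          0.          0.          0.        ]
```

```bash
python3 -c "
from h import *
th=np.linspace(0,2*np.pi,200)
for z in(.10,.11,.12,.13):
  P=np.c_[.533+.075*np.cos(th),.165+.075*np.sin(th),0*th+z]
  for t in('w1','w2','s0','d0'):
    q=proj(t,P);print(z,t,q.min(0).round(1),q.max(0).round(1))
u=np.array([np.cos(.93),np.sin(.93)]);c=np.array([.533,.165]);n=np.array([-u[1],u[0]])
for dz in(0,-.008,-.02):
  P=[[*(c+a*u+b*n),z+dz] for a,b,z in((.033,.007,.177),(.033,-.007,.177),(.033,0,.143),(.05,0,.143),(-.033,0,.177))]
  for t in('w2','w3'): print(dz,t,proj(t,P).round(0).tolist())
print(observe()['clock'],load('w1')[1]['fx'])
"
```

```text
0.1 w1 [235.8  68.8] [367.7 201.9]
0.1 w2 [228.9 103.3] [405.8 275.3]
0.1 s0 [350.1 198.9] [398.9 241.5]
0.1 d0 [354.1 171.4] [409.9 222.5]
0.11 w1 [233.7  67.6] [369.1 204.1]
0.11 w2 [225.8 103. ] [408.9 280.7]
0.11 s0 [350.3 197.2] [399.4 240. ]
0.11 d0 [354.5 169.7] [410.7 221.2]
0.12 w1 [231.4  66.4] [370.4 206.5]
0.12 w2 [222.4 102.6] [412.2 286.4]
0.12 s0 [350.4 195.5] [399.8 238.4]
0.12 d0 [354.8 168. ] [411.4 219.8]
0.13 w1 [229.1  65.1] [371.9 209. ]
0.13 w2 [218.9 102.3] [415.8 292.6]
0.13 s0 [350.6 193.8] [400.2 236.9]
0.13 d0 [355.1 166.3] [412.2 218.4]
0 w2 [[306.0, 172.0], [329.0, 172.0], [317.0, 164.0], [317.0, 139.0], [317.0, 273.0]]
0 w3 [[305.0, 182.0], [333.0, 182.0], [318.0, 170.0], [318.0, 141.0], [318.0, 299.0]]
-0.008 w2 [[306.0, 170.0], [329.0, 170.0], [317.0, 162.0], [317.0, 138.0], [317.0, 267.0]]
-0.008 w3 [[305.0, 178.0], [332.0, 178.0], [318.0, 168.0], [318.0, 140.0], [318.0, 291.0]]
-0.02 w2 [[307.0, 167.0], [328.0, 167.0], [317.0, 160.0], [317.0, 137.0], [317.0, 260.0]]
-0.02 w3 [[306.0, 174.0], [331.0, 174.0], [318.0, 165.0], [318.0, 139.0], [318.0, 281.0]]
5.95 335.9644383780209
```

```bash
python3 -c "
from h import *
f=lambda t,y,x,h:cv2.resize(cv2.imread('pics/%s.png'%t)[y:y+h,x:x+h],(400,400),interpolation=2)
cv2.imwrite('pics/v5.png',np.hstack([np.clip(f('w3',160,270,100)*1.6,0,255).astype(np.uint8),f('d3',150,345,80)]))
u=np.array([np.cos(.93),np.sin(.93)]);n=np.array([-u[1],u[0]]);c=np.array([.532,.165])
P=[[*(c+a*u),z] for a,z in((.01,.148),(.01,.167),(.01,.177),(.01,.187),(.033,.177),(.033,.143),(0,.148),(0,.177))]
print(((proj('w3',P)-[270,160])*4).round().tolist());print(((proj('d3',P)-[345,150])*5).round().tolist())
"
```

```text
[[188.0, 201.0], [188.0, 240.0], [188.0, 265.0], [188.0, 292.0], [188.0, 91.0], [188.0, 44.0], [188.0, 264.0], [188.0, 337.0]]
[[216.0, 194.0], [222.0, 179.0], [225.0, 170.0], [228.0, 162.0], [271.0, 174.0], [259.0, 202.0], [197.0, 193.0], [206.0, 168.0]]
```

View pics/v5.png

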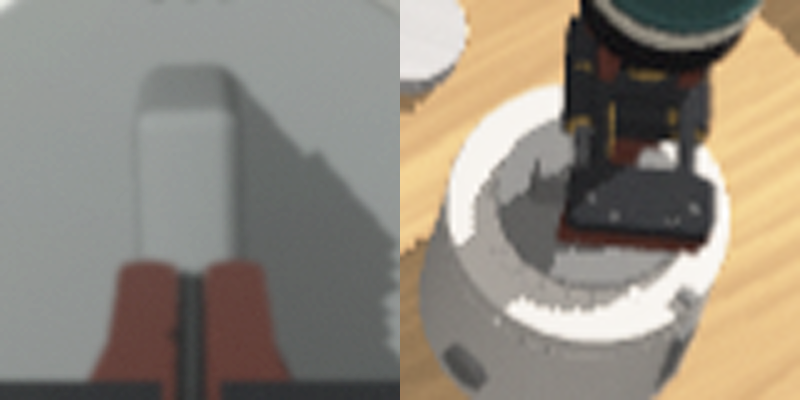

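The wrist views suggest the fingertips end about 29 mm short of the reported TCP, just above the bar. The body height agrees in all cameras. I'll open and descend in small steps, watching the force.

>>> send_rows(
  commands=[0,0,0,0,0,0,0,0,0,0,0,0,0,0,0,0,0,0,0,0,0,0,0,0,0,0,0,0,0,0,0,0],
  hand=-0.2,
)

```text
clock: 6.75
ee_pos: [0.532, 0.165, 0.1484]
orientation: [0.894, 0.448, 0.0, -0.0]
wrist_force: [-1.1, -0.4, 0.0]
width: 0.0527
```

>>> send_rows(
  commands=[-0.2,0,0.1,0,-0.2,0,0.2,0,-0.2,0,0.3,0,-0.2,0,0.4,0,-0.2,0,0.5,0,-0.2,0,0.6,0,-0.2,0,0.7,0,-0.2,0,0.7,0],
)

```text
clock: 7.55
ee_pos: [0.5307, 0.1634, 0.1412]
orientation: [0.894, 0.448, -0.0, -0.0]
wrist_force: [-0.2, -0.0, -0.3]
width: 0.0526
```

There's no contact below the flange-top height, which fits the short fingers. I'll keep descending.

>>> send_rows(
  commands=[0,0,0.3,0,0,0,0.6,0,0,0,0.9,0,0,0,1.2,0,0,0,1.4,0,0,0,1.6,0,0,0,1.6,0,0,0,1.6,0],
)

```text
clock: 8.35
ee_pos: [0.5308, 0.1634, 0.1253]
orientation: [0.894, 0.448, -0.0, -0.0]
wrist_force: [-0.2, 0.2, -0.3]
width: 0.0531
```

```bash
python3 -c "
from h import *
snap('wrist','w4');snap('scene','s4')
f=lambda t,y,x,h:cv2.resize(cv2.imread('pics/%s.png'%t)[y:y+h,x:x+h],(400,400),interpolation=2)
cv2.imwrite('pics/v6.png',np.hstack([f('w4',90,220,200),f('s4',180,340,70)]))
"
```

```text
(no output)
```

View pics/v6.png

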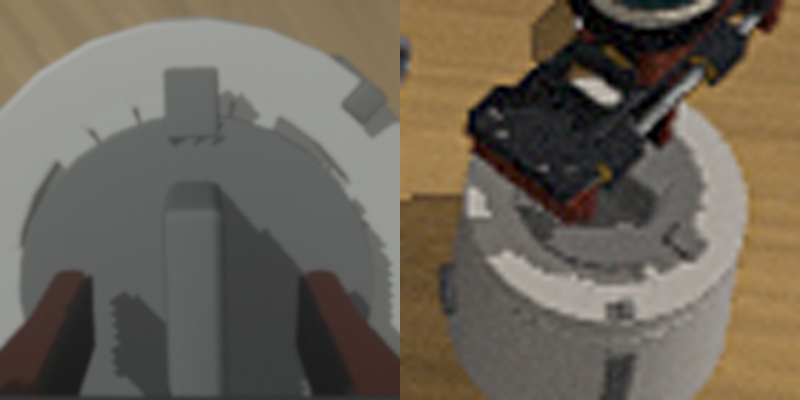

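The fingers now straddle the bar: bar at x≈193, fingers at 92 and 302. Their tips are above the flange. Closing.

>>> send_rows(
  commands=[0,0,0.2,0,0,0,0.4,0,0,0,0.4,0,0,0,0.4,0,0,0,0.4,0,0,0,0.4,0,0,0,0.4,0,0,0,0.4,0],
  hand=1,
  squeeze=15,
)

```text
clock: 9.25
ee_pos: [0.5308, 0.1634, 0.1214]
orientation: [0.894, 0.448, 0.0, -0.0]
wrist_force: [1.2, 0.2, 0.1]
width: 0.0136
```

Gripped at 13.6 mm. Turning clockwise.

>>> send_rows(
  commands=[0,0,0,0.1,0,0,0,0.2,0,0,0,0.3,0,0,0,0.4,0,0,0,0.5,0,0,0,0.6,0,0,0,0.7,0,0,0,0.77],
)

```text
clock: 10.05
ee_pos: [0.5306, 0.1634, 0.1212]
orientation: [0.997, 0.078, -0.0, -0.0]
wrist_force: [-0.8, -0.2, -0.9]
width: 0.0141
```

```bash
python3 -c "
from h import *
go((.532,.164,.1134,9))
print(observe()['wrist_torque'])
snap('wrist','w5');snap('side','d5')
f=lambda t,y,x,h:cv2.resize(cv2.imread('pics/%s.png'%t)[y:y+h,x:x+h],(400,400),interpolation=2)
cv2.imwrite('pics/v7.png',np.hstack([f('w5',90,220,200),f('d5',150,345,80)]))
"
```

```text
yaw 8.94 p [0.5306 0.1634 0.1212] F [-0.8 -0.2 -0.9] w 0.0141 t 10.05 q6 1.5889150969869161
[ 0.152 -0.035  0.781 -0.001]
[-0.00646883  0.00848527  0.00767938]
```

View pics/v7.png

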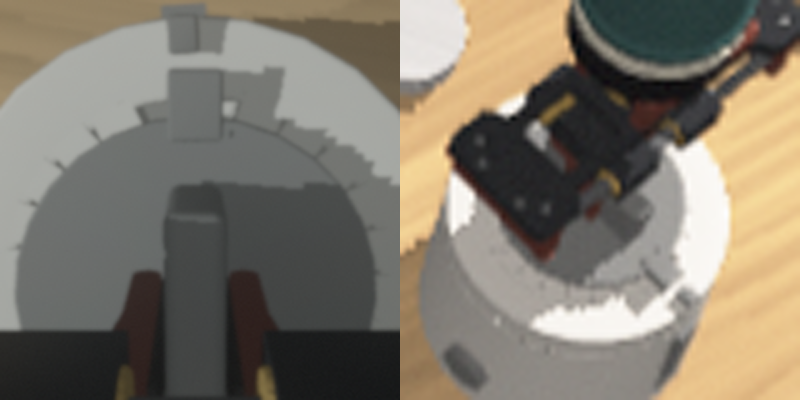

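The beak (x≈194) is lined up with the mark (x≈184) to about 2.5°. I'll turn back slightly and press down.

>>> send_rows(
  commands=[0,0,0,-0.04,0,0,0.15,-0.04,0,0,0.3,-0.04,0,0,0.45,-0.04,0,0,0.6,-0.04,0,0,0.75,-0.04,0,0,0.8,-0.04,0,0,0.8,-0.04],
)

```text
clock: 10.95
ee_pos: [0.5308, 0.1634, 0.1134]
orientation: [0.995, 0.1, -0.0, -0.0]
wrist_force: [0.2, -0.5, -0.5]
width: 0.0141
```

>>> send_rows(
  commands=[0,0,0.05,0,0,0,0.1,0,0,0,0.15,0,0,0,0.2,0,0,0,0.2,0,0,0,0.2,0,0,0,0.2,0,0,0,0.2,0],
)

```text
clock: 11.75
ee_pos: [0.5308, 0.1635, 0.1133]
orientation: [0.995, 0.1, 0.0, -0.0]
wrist_force: [-5.0, -0.8, 16.3]
width: 0.014
```

It hit a firm stop exactly 8 mm down, so it is seated. I'll ease off, release and retreat.

>>> send_rows(
  commands=[0,0,-0.2,0,0,0,-0.2,0,0,0,-0.2,0,0,0,-0.2,0,0,0,-0.2,0,0,0,-0.2,0,0,0,-0.2,0,0,0,-0.2,0],
  hand=-0.2,
)

```text
clock: 12.55
ee_pos: [0.5307, 0.1634, 0.1133]
orientation: [0.995, 0.1, -0.0, -0.0]
wrist_force: [0.2, -0.9, -0.7]
width: 0.0529
```

>>> send_rows(
  commands=[0,0,-1,0,0,0,-3,0,0,0,-6,0,0,0,-9,0,0,0,-12,0,0,0,-14,0,0,0,-15,0,0,0,-15,0],
)

```text
clock: 13.35
ee_pos: [0.5317, 0.1636, 0.2651]
orientation: [0.995, 0.1, 0.002, -0.0]
wrist_force: [1.0, 0.5, -1.3]
width: 0.0528
```

```bash
python3 -c "
from h import *
go()
snap('wrist','w6');snap('side','d6')
f=lambda t,y,x,h:cv2.resize(cv2.imread('pics/%s.png'%t)[y:y+h,x:x+h],(400,400),interpolation=2)
cv2.imwrite('pics/v8.png',np.hstack([f('w6',60,220,200),f('d6',150,345,80)]))
"
```

```text
yaw 11.45 p [0.5317 0.1636 0.2651] F [ 1.   0.5 -1.3] w 0.0528 t 13.35 q6 1.5451848451303192
```

View pics/v8.png

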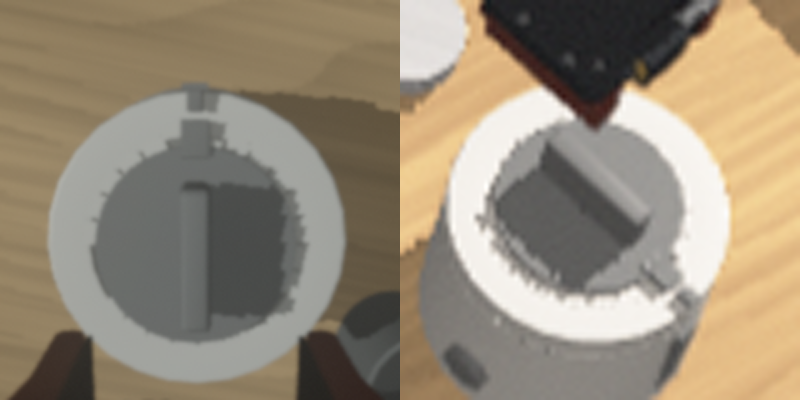

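The cap lies flat, with the beak (196,138) in line with the mark (197,98). Gripper is clear, so I'm handing in.

```bash
python3 -c "
from plant import *
print(sign_off())"
```

```text
the job is handed in; nothing more can be done
None
```

The cap is seated and the job is handed in. I gripped the cap by its bar and turned it about 42° clockwise. I then pressed it down and let go.

**Seating:** The cap sank 8 mm with almost no force, then hit a firm stop at about 16 N.

**Last pictures:** After I backed off, the cap lies flat and its beak points at the mark to within a degree or two. The gripper is well clear of it, and the clock read about 13 s at the last look, against the 35 s limit. I did not check the steriliser lid and mug closely at the end, but the arm never went near them after lifting clear.

**What disagreed:** My first grasp closed on nothing. The fingertips appear to end about 29 mm short of the reported TCP, judging by the wrist picture and by descending below the flange height without any contact. I regripped with the TCP reading about 27 mm lower, and that held. The cause was not resolved. The other checks agreed to within a few millimetres, apart from some rough height estimates from the wrist pictures.

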